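# Switch on the kiln at its guarded toggle

## Robot

A 6-joint arm with a two-finger parallel gripper is mounted at the origin on the work surface. World frame = base frame: x ahead of the robot, y to its left, z up, the work surface at z = 0. Lengths are in m, angles in rad, forces in N, time in s.
With the tool pointing down it reaches from about 0.275 to 1 m from the base axis. Payload 8.4 kg.
Tool frame: the origin (TCP) lies on the centre line of the jaws, within the pads' length; the fingertips stand 17 mm ahead of it and the grasp point (between the pads) lies 2 mm behind it (bot.tcp_to_tips is the z of the fingertips in the tool frame, in m); z points along the fingers, y is the line along which they close (so a half turn about z gives the same grasp; the last joint's range is limited). The gripper opens to 85 mm and grips with 20 to 120 N. Pads are 22 mm wide; open, the fingers measure 114 mm over their backs; the gripper's body (76 mm by 85 mm) begins 54 mm behind the grasp point. The pads swing forward as they close: fully open they stand 13 mm farther back than shut.
Start: joints at [-0.002, 0.353, 1.633, -0, 1.155, -0.002], TCP at [0.625, -0, 0.248] pointing down, gripper open.
Joint ranges: [-2.63, 2.63], [-0.92, 2.1], [0.06, 2.66], [-1.3, 4.44], [0, 2.69], [-3.02, 3.02]. Speed limits (rad/s): [2.22, 2.22, 2.79, 3.14, 3.14, 3.14].

## Interface

Orientations are given as a unit quaternion [x, y, z, w].
In Python, from workcell import bot, hand, kinematics, get_obs, vision, hand_in gives the robot as it stands. The module is installed in compiled form; this text tells all that it offers. Calls block until the motion is done:
- bot.reach(position, orientation): joint-space move of the TCP to a pose.
- bot.servo_line(position, ori=None, velocity=0.15): straight line of the TCP; ori=None keeps the orientation; velocity is the mean speed in m/s.
- bot.goto_joints(angles): joint-space move.
- hand.move_gripper(opening, strength=None): finger opening in m; strength is the grip in N (None keeps the last); returns when the fingers have stopped.
- bot.dwell(seconds).
- kinematics.solve_ik(position, orientation): joint angles nearest the present ones, or None.
- get_obs(): the state.
- vision.read_camera(name): name is "scene" or "side" or "wrist"; returns a dict with "frame" (384x512x3 uint8, red, green, blue), "intrinsics" (3x3 intrinsics, pixels), "view" (4x4, takes a point from world to camera coordinates). Camera axes: x right, y down, z forward; pixel columns grow to the right and rows downward; lengths in m; the calibration is good to about 2 mm. A picture is of the moment at which its call begins. There is no depth.
A pose or a line that the arm cannot do raises bot.IKError and nothing moves.
- hand_in(): hands the job in; it is judged then, once.
The state is a dict: "time_s": time; "joint_pos": joint angles; "joint_vel": joint speeds; "joint_efforts": joint torques, N m; "position": TCP position; "orientation": TCP orientation; "wrist_force": force on the tool from outside, world axes, zero at the start; "ft_torque": the same for the moment, N m; "gripper_width": finger opening in m; "grip_force": force on a finger pad.
Only numpy, scipy, OpenCV 4.12 (cv2) and the standard library are available. Lean on these libraries where they do the work, as an engineer would, in place of code of your own. Each camera call takes 0.05 s, during which the arm holds its last target. There are 200 camera calls.

## Task

Switch the kiln on: at the wider of the two supply boxes, lift the hinged guard back with a finger, push the toggle beneath it over to the back (on), then let the guard drop shut over it again. Only touch and push gently, gripping and forcing nothing; leave the narrower box (the dust extractor) and all the loose things alone.

Things in the scene. Friction and masses are not known exactly. Their poses are not given: they have to be found in the camera images.
- kiln_box: the kiln's supply box, the wider of the two with guarded switches: grey steel, 180 (x) x 200 (y) x 80 (z), fixed, two pilot lamps at its left (+y), 17 high. Origin: centre of its underside on the bench; x from its front (robot side at yaw 0) to its back, z up. In this frame (mm): top at z 80; guard's hinge axis along y through x 25, z 127; toggle pivot x -30, z 88
- kiln_guard (a joint): hinge of the kiln guard. 0 = shut, plate level; grows as the lip rises. At 1.83 it meets its open stop, leaning back past upright, and stays there by its weight; it balances near 1.5 and from less falls shut by itself. About 0.08 kg, no spring
- kiln_lip (a point): mid outer edge of the guard's flared lip (moves with the guard). Shut: 109 in front of the hinge axis, 24 above it; fully open: 51 behind it, 99 above. It slopes 45 degrees up and forward: hook a fingertip in under it (tool leaning, finger pointing forward and down) and follow its arc about the hinge, 1 to 2 N; pushed straight back it binds by friction
- kiln_hinge (a point): middle of the guard's hinge axis. The guard: aluminium plate 66 wide, 3 thick, reaching 92 from the axis to the lip, side skirts 18 deep, front open. Its steel hinge bracket is 75 wide (y), 30 deep, up to 5 above the axis; a stop tab behind reaches 22 above the axis
- kiln_toggle (a joint): the kiln's toggle under the guard: 0 = off, leaning 0.35 rad to the box's front; 0.7 = on, leaning 0.35 rad to the back; hard stops at both. Over-centre: pushed past the middle it snaps across by itself. About 2 N at the tip
- kiln_toggle_tip (a point): middle of the toggle's thick end, 34 from the pivot; a steel bat 13 thick here, 9 thick near its foot, ending 6 beyond. Off: 12 in front of the pivot; on: 12 behind it; 32 above it in both
- fan_box: the dust extractor's supply box, the narrower: 180 x 130 x 80, same frame and layout, one pilot lamp; to be left alone
- fan_guard (a joint): the extractor's guard, same make, 40 wide; 0 = shut
- fan_toggle (a joint): the extractor's toggle; 0 = off
- goblet_mid (a point): bisque porcelain goblet, 153 tall, bowl 124 wide; this point is half-way up its middle; loose, to be left where it is
- tub_mid (a point): white lidded plaster tub, 100 across, 130 tall; this point is half-way up its middle; loose, to be left where it is
- beaker_mid (a point): bisque beaker, 52 across, 75 tall, standing on the bench between the two boxes; this point is half-way up its middle; loose, to be left where it is
- cup_mid (a point): small bisque cup, 38 across, 32 tall, standing on top of the kiln box, beside the guard; this point is half-way up its middle; loose, to be left where it is
- brush_mid (a point): round brush, 200 long, 20 thick, lying on the bench between the two boxes; this point is half-way up its middle; loose, to be left where it is
- rib_mid (a point): flat wooden modelling tool, 117 long, 6 thick, lying on the narrower box behind its guard; this point is half-way up its middle; loose, to be left where it is

How it is judged:
By the outcome, as a careful person would: the job done as asked, in the order asked, and still so for the second after the job is handed in, with the robot touching nothing.
It also fails if it takes over 58 s, if anything falls off the work surface, if the arm or the gripper's body presses on something with over 40 N, if the wrist force passes 120 N, or if a joint passes its speed limit or range.

## Working session

There is one attempt and no reset: what is moved stays moved. The work goes in short steps, each a Python script; the robot and the scene stay as the last script left them, time stands still between calls to the robot, and variables do not carry over. Pictures are saved under pics/ and viewed, at most 10 in all, crops included, and the job is handed in when it is done.

```bash
mkdir -p pics
python3 - <<'E'
from workcell import *
import cv2,numpy as np
for n in ("scene","side","wrist"):
    c=vision.read_camera(n); cv2.imwrite(f"pics/{n}0.png",cv2.cvtColor(c["frame"],cv2.COLOR_RGB2BGR))
    np.savez(f"pics/{n}0.npz",**c)
    v=c["view"]; print(n,c["intrinsics"].round(1).tolist(),(-v[:3,:3].T@v[:3,3]).round(3),v[2,:3].round(3))
a,b=[cv2.imread(f"pics/{n}0.png") for n in("scene","side")]
o=get_obs();print(o["time_s"],o["orientation"],o["gripper_width"])
E
```

```text
scene [[465.0, 0.0, 258.6], [0.0, 465.0, 191.6], [0.0, 0.0, 1.0]] [ 1.431 -0.633  1.113] [-0.6    0.428 -0.676]
side [[415.6, 0.0, 256.1], [0.0, 415.6, 194.2], [0.0, 0.0, 1.0]] [ 0.211 -0.69   0.945] [ 0.267  0.611 -0.745]
wrist [[265.0, 0.0, 257.4], [0.0, 265.0, 189.0], [0.0, 0.0, 1.0]] [0.624 0.069 0.374] [ 0.    -0.275 -0.962]
0.15 [ 7.07114012e-01  7.07099333e-01 -3.89424185e-04 -3.94493859e-04] 0.08526109725169596
```

View pics/scene0.png

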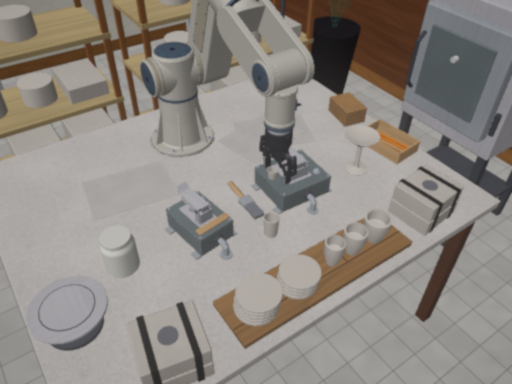

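View pics/side0.png

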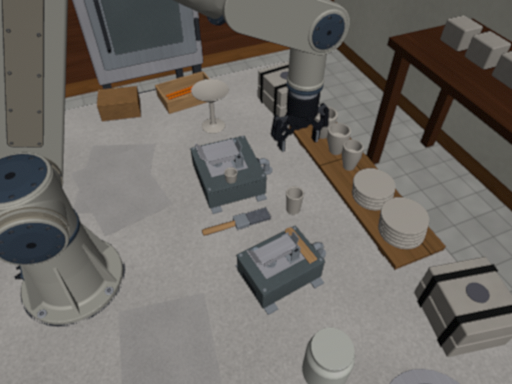

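Scene: the kiln box sits at about (292,178), partly hidden by the gripper, with the fan box at (200,220). Side: the kiln box is clear at (230,170), the cup at (231,176), the goblet at (211,100) and the fan box at (281,265). I'll zoom in on the side view and look at the wrist view.

Run:
```python
import cv2,numpy as np
a=cv2.imread("pics/side0.png")[120:220,170:290]; b=cv2.imread("pics/wrist0.png")
a=cv2.resize(a,None,fx=5,fy=5,interpolation=cv2.INTER_CUBIC)
cv2.imwrite("pics/crop1.png",a)
```

```text
(no output)
```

View pics/crop1.png

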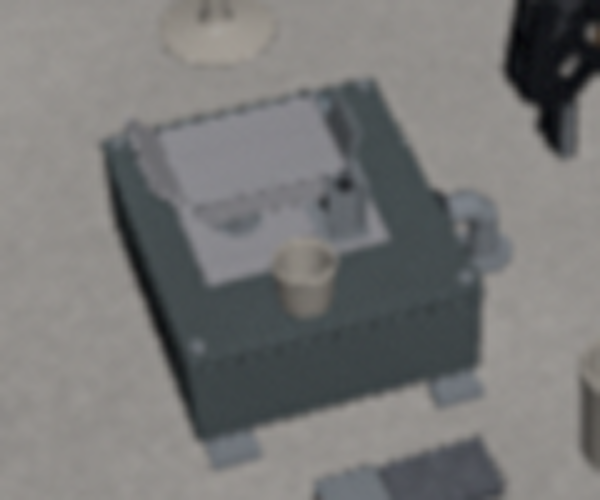

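View pics/wrist0.png

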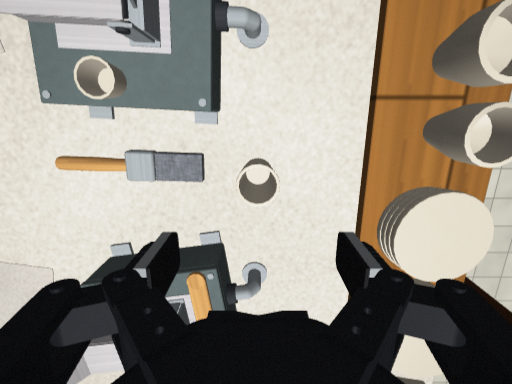

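Crop: the box top corners are at about (103,143), (375,82), (480,272) and (192,345). The lip is on the left, towards the robot, and the hinge bracket is on the right at (345,205). The cup is at (305,275) on the −y side. Wrist view: the lower edge of the kiln box has corners at about (42,102) and (220,110).

```bash
cat > h.py <<'E'
import numpy as np,cv2
def ray(c,px,z):
    v=c["view"];R=v[:3,:3];o=-R.T@v[:3,3]
    d=R.T@np.linalg.inv(c["intrinsics"])@np.array([px[0],px[1],1.])
    return o+d*(z-o[2])/d[2]
def proj(c,P):
    p=c["view"][:3,:3]@np.asarray(P)+c["view"][:3,3]; q=c["intrinsics"]@p; return q[:2]/q[2]
E
python3 - <<'E'
from h import *
s=np.load("pics/side0.npz");w=np.load("pics/wrist0.npz")
P=[ray(s,(170+(x-2)/5,120+(y-2)/5),.08) for x,y in [(103,143),(375,82),(480,272),(192,345)]]
P=np.array(P);print(P.round(4))
print([np.linalg.norm(P[i]-P[i-1]).round(4) for i in range(4)],P.mean(0))
for i,j in((0,1),(3,2),(3,0),(2,1)): d=P[j]-P[i];print(np.degrees(np.arctan2(d[1],d[0])))
for px in((42,102),(219,110),(219,0)):print("w",ray(w,px,.08))
g=ray(s,(170+222/5,120+30/5),0);print("goblet",g,"cup",ray(s,(170+303/5,120+315/5),.08), ray(w,(104,90),.08))
E
```

```text
[[0.4069 0.2737 0.08  ]
 [0.584  0.2628 0.08  ]
 [0.5767 0.0813 0.08  ]
 [0.4031 0.0912 0.08  ]]
[np.float64(0.1826), np.float64(0.1775), np.float64(0.1816), np.float64(0.1739)] [0.49265398 0.17725708 0.08      ]
-3.5488505142003293
-3.25581259802996
88.80966904542615
87.69505261471257
w [0.39750234 0.0804601  0.08      ]
w [0.58357109 0.07230328 0.08      ]
w [0.58763406 0.17319385 0.08      ]
goblet [0.53953041 0.44318755 0.        ] cup [0.46962236 0.08694048 0.08      ] [0.46468136 0.0923069  0.08      ]
```

Run:
```python
from workcell import *
from h import *
o=get_obs()
bot.reach([0.49,0.16,0.36],o["orientation"])
hand.move_gripper(0.0,20)
c=vision.read_camera("wrist");np.savez("pics/w1.npz",**c)
cv2.imwrite("pics/w1.png",cv2.cvtColor(cv2.resize(c["frame"],(768,576),interpolation=cv2.INTER_CUBIC),cv2.COLOR_RGB2BGR))
o=get_obs();print(o["time_s"],o["joint_pos"],o["position"],o["gripper_width"])
```

```text
1.9083 [3.12540587e-01 8.72027234e-02 1.72330433e+00 3.26652022e-04
 1.33204643e+00 3.12415142e-01] [0.48997801 0.16001212 0.36005672] 9.50191400696301e-05
```

View pics/w1.png

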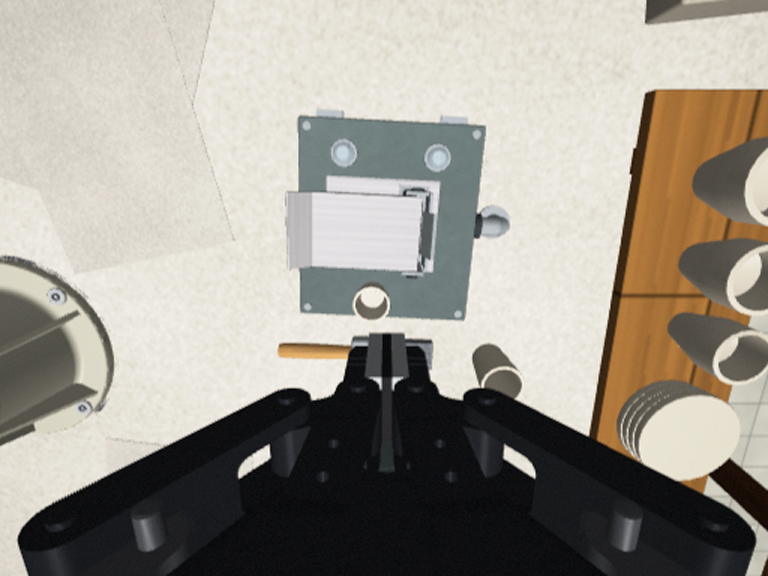

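The whole kiln box is visible here. Its top corners are at (299,116), (485,127), (464,321) and (301,312). The lip's outer edge runs (287,192)–(290,270), the bracket is at x≈415, and the cup rim is at (371,301) in 768-px coordinates.

Run:
```python
from h import *
c=np.load("pics/w1.npz")
f=lambda x,y,z:ray(c,(x/1.5,y/1.5),z)
g=cv2.cvtColor(c["frame"],cv2.COLOR_RGB2HSV).astype(int)
# dark teal mask
m=((g[...,2]<135)&(g[...,0]>70)&(g[...,0]<110)&(g[...,1]>30)).astype(np.uint8);m[225:]=0
m=cv2.morphologyEx(m,cv2.MORPH_OPEN,np.ones((3,3)))
n,l,st,_=cv2.connectedComponentsWithStats(m);k=1+st[1:,4].argmax()
cn=max(cv2.findContours((l==k).astype(np.uint8),0,2)[0],key=cv2.contourArea)
h=cv2.convexHull(cn);ap=cv2.approxPolyDP(h,5,True)[:,0];print("mask",st[k],(ap*1.5).tolist())
P=np.array([f(*p,.08) for p in((299,116),(485,127),(464,321),(301,312))]);print(P.round(4),P.mean(0).round(4))
print([np.linalg.norm(P[i]-P[i-1]).round(4) for i in range(4)])
for i,j in((0,1),(3,2),(3,0),(2,1)): d=P[j]-P[i];print(np.degrees(np.arctan2(d[1],d[0])).round(2))
print("lip",f(287,192,.151),f(290,270,.151));print("cup",f(371,301,.112))
print("bracket",f(415,186,.13),f(412,277,.13))
```

```text
mask [308 121   7   8  28] [[462.0, 181.5], [471.0, 192.0]]
[[0.4073 0.2781 0.08  ]
 [0.5843 0.2683 0.08  ]
 [0.5748 0.0703 0.08  ]
 [0.3975 0.0809 0.08  ]] [0.491  0.1744 0.08  ]
[np.float64(0.1975), np.float64(0.1773), np.float64(0.1982), np.float64(0.1776)]
-3.17
-3.4
87.16
87.26
lip [0.40829953 0.2115402  0.151     ] [0.40635143 0.14547954 0.151     ]
cup [0.47479224 0.10407515 0.112     ]
bracket [0.51494746 0.21549523 0.13      ] [0.51377039 0.13350194 0.13      ]
```

```bash
cat >> h.py <<'E'
from scipy.spatial.transform import Rotation as Ro
from workcell import *
C=np.array([.491,.1744,0]);YAW=-.0524
RB=Ro.from_euler("z",YAW).as_matrix()
W=lambda b:C+RB@np.asarray(b)            # box frame -> world
def ori(lean,az=0.,flip=1):               # lean from vertical-down toward +x of box; tool y level
    z=np.array([np.sin(lean),0,-np.cos(lean)]);y=np.array([0,-flip,0]);x=np.cross(y,z)
    return RB@Ro.from_euler("z",az).as_matrix()@np.c_[x,y,z]
q=lambda R:Ro.from_matrix(R).as_quat()
tcp=lambda tipb,R:W(tipb)-R[:,2]*bot.tcp_to_tips   # TCP for a tip position in the box frame
E
python3 - <<'E'
from h import *
print(bot.tcp_to_tips)
pts={"pre":(-.10,0,.14),"hook":(-.071,0,.120),"mid":(-.04,0,.19),"open":(.03,0,.21),"tog":(-.06,0,.104)}
for az in(0,.3):
 for L in(30,40,45,50,60):
  for fl in(1,-1):
   R=ori(np.radians(L),az,fl)
   s={k:kinematics.solve_ik(tcp(p,R),q(R)) for k,p in pts.items()}
   print(az,L,fl,{k:(None if v is None else np.round(v,2).tolist()) for k,v in s.items()} if az==0 and L==45 else [k for k in s if s[k] is not None])
for fl in(1,-1):
  for L in (0,-10):
   R=ori(np.radians(L),0,fl); print([kinematics.solve_ik(tcp(p,R),q(R)) for p in((.1,0,.3),(.1,0,.205))])
E
```

```text
0.017
0 30 1 ['mid', 'open', 'tog']
0 30 -1 ['pre', 'hook', 'mid', 'open', 'tog']
0 40 1 ['mid']
0 40 -1 ['mid', 'open']
0 45 1 {'pre': None, 'hook': [0.81, 0.25, 2.53, 4.4, 0.6, -2.07], 'mid': None, 'open': None, 'tog': [0.78, 0.31, 2.52, 4.29, 0.61, -1.97]}
0 45 -1 {'pre': None, 'hook': [0.81, 0.25, 2.53, 4.4, 0.6, 1.07], 'mid': None, 'open': None, 'tog': [0.78, 0.31, 2.52, 4.29, 0.61, 1.17]}
0 50 1 ['hook', 'tog']
0 50 -1 ['hook', 'tog']
0 60 1 ['pre', 'hook', 'mid', 'open', 'tog']
0 60 -1 ['pre', 'hook', 'mid', 'open', 'tog']
0.3 30 1 ['pre', 'hook', 'mid', 'open']
0.3 30 -1 ['pre', 'hook', 'mid', 'open']
0.3 40 1 ['pre', 'hook', 'open', 'tog']
0.3 40 -1 ['pre', 'hook', 'open', 'tog']
0.3 45 1 ['pre', 'hook', 'mid', 'open', 'tog']
0.3 45 -1 ['pre', 'hook', 'mid', 'open', 'tog']
0.3 50 1 ['hook', 'mid', 'open', 'tog']
0.3 50 -1 ['hook', 'mid', 'open', 'tog']
0.3 60 1 ['open']
0.3 60 -1 ['open']
[array([ 2.76397964e-01,  2.81001731e-01,  1.57917008e+00, -4.44089210e-16,
        1.28142084e+00,  1.89959429e+00]), array([ 2.76397964e-01,  3.62370736e-01,  1.68202378e+00, -4.44089210e-16,
        1.09719814e+00,  1.89959429e+00])]
[array([0.24776384, 0.37668647, 1.45663435, 0.05160175, 1.47527494,
       1.86173743]), array([0.24776384, 0.45223439, 1.55625985, 0.05330574, 1.30034115,
       1.8524091 ])]
[array([ 2.76397964e-01,  2.81001731e-01,  1.57917008e+00, -4.44089210e-16,
        1.28142084e+00, -1.24199836e+00]), array([ 2.76397964e-01,  3.62370736e-01,  1.68202378e+00, -4.44089210e-16,
        1.09719814e+00, -1.24199836e+00])]
[array([ 0.24776384,  0.37668647,  1.45663435,  0.05160175,  1.47527494,
       -1.27985522]), array([ 0.24776384,  0.45223439,  1.55625985,  0.05330574,  1.30034115,
       -1.28918355])]
```

Run:
```python
from h import *
pts=[(-.10,0,.13),(-.071,0,.120),(-.075,0,.16),(-.04,0,.19),(.03,0,.21),(-.06,0,.104)]
for az in(.3,.4,.45,.5,.6):
 for L in(35,45,50,55):
   R=ori(np.radians(L),az,1)
   s=[kinematics.solve_ik(tcp(p,R),q(R)) for p in pts]
   print(az,L,[None if v is None else np.round(v,1).tolist() for v in s])
```

```text
0.3 35 [None, [0.5, 0.1, 2.5, 4.3, 0.2, -2.5], [0.5, -0.0, 2.5, -1.1, 0.2, 2.9], [0.5, -0.0, 2.4, -0.6, 0.2, 2.3], [0.4, 0.0, 2.3, -0.3, 0.2, 1.9], [0.5, 0.2, 2.5, 4.0, 0.2, -2.2]]
0.3 45 [[0.6, 0.1, 2.6, 3.8, 0.5, -1.9], [0.6, 0.2, 2.6, 3.6, 0.5, -1.8], [0.6, 0.0, 2.6, 3.9, 0.3, -2.1], [0.5, -0.0, 2.5, 4.1, 0.2, -2.3], [0.4, 0.0, 2.4, 4.1, 0.1, -2.5], [0.5, 0.3, 2.6, 3.5, 0.5, -1.7]]
0.3 50 [None, [0.6, 0.3, 2.7, 3.6, 0.7, -1.7], [0.6, 0.1, 2.6, 3.7, 0.5, -1.8], [0.5, 0.0, 2.6, 3.7, 0.4, -2.0], [0.4, 0.1, 2.4, 3.6, 0.2, -1.9], [0.6, 0.4, 2.6, 3.5, 0.8, -1.6]]
0.3 55 [None, None, None, [0.5, 0.1, 2.6, 3.6, 0.6, -1.8], [0.4, 0.1, 2.5, 3.4, 0.4, -1.8], None]
0.4 35 [[0.5, 0.0, 2.5, 4.2, 0.1, -2.5], [0.4, 0.1, 2.5, 3.7, 0.1, -2.0], [0.4, -0.0, 2.5, -0.7, 0.1, 2.3], [0.4, -0.0, 2.4, -0.1, 0.2, 1.7], [0.3, 0.0, 2.3, 0.1, 0.2, 1.4], [0.4, 0.2, 2.5, 3.4, 0.2, -1.8]]
0.4 45 [None, [0.5, 0.2, 2.6, 3.3, 0.5, -1.6], [0.5, 0.0, 2.6, 3.4, 0.3, -1.8], [0.4, -0.0, 2.5, 3.4, 0.1, -1.8], [0.3, 0.0, 2.4, 2.6, 0.1, -1.1], [0.4, 0.3, 2.6, 3.3, 0.5, -1.6]]
0.4 50 [None, None, [0.5, 0.1, 2.6, 3.4, 0.5, -1
[... 1465 characters left out ...]
1.2], None]
0.6 35 [[0.3, 0.0, 2.5, 1.9, 0.1, -0.5], [0.3, 0.1, 2.5, 2.0, 0.2, -0.7], [0.3, -0.0, 2.5, 1.1, 0.2, 0.3], [0.3, -0.0, 2.4, 0.7, 0.3, 0.6], [0.2, 0.0, 2.2, 0.7, 0.3, 0.6], [0.3, 0.2, 2.5, 2.2, 0.2, -0.9]]
0.6 45 [[0.3, 0.1, 2.7, 2.7, 0.5, -1.4], [0.2, 0.2, 2.6, 2.7, 0.5, -1.4], [0.2, 0.0, 2.6, 2.4, 0.3, -1.1], [0.2, -0.0, 2.5, 2.0, 0.3, -0.7], [0.1, 0.1, 2.4, 1.6, 0.3, -0.4], [0.2, 0.3, 2.6, 2.7, 0.5, -1.4]]
0.6 50 [None, [0.2, 0.3, 2.7, 2.7, 0.7, -1.5], [0.2, 0.1, 2.6, 2.6, 0.5, -1.3], [0.2, 0.0, 2.6, 2.3, 0.4, -1.0], [0.1, 0.1, 2.4, 2.1, 0.4, -0.8], [0.2, 0.4, 2.6, 2.7, 0.8, -1.5]]
0.6 55 [None, None, None, [0.1, 0.1, 2.6, 2.5, 0.6, -1.3], [0.1, 0.1, 2.5, 2.3, 0.5, -1.1], None]
```

Run:
```python
from h import *
for L,p in((30,(-.08,0,.25)),(46,(-.09,0,.22))):
    R=ori(np.radians(L),.6,1)
    bot.reach(tcp(p,R),q(R)); o=get_obs();print(o["time_s"],np.round(o["joint_pos"],2))
pts=[(-.115,-.01,.15),(-.085,-.004,.106),(-.078,0,.110),(-.071,0,.120),(-.075,0,.16),(-.04,0,.19),(.03,0,.21)]
for L in (43,46,49):
  R=ori(np.radians(L),.6,1)
  print(L,[None if (v:=kinematics.solve_ik(tcp(p,R),q(R))) is None else np.round(v,2).tolist() for p in pts])
c=vision.read_camera("side");cv2.imwrite("pics/s1.png",cv2.cvtColor(cv2.resize(c["frame"][60:252,130:386],(768,576),interpolation=cv2.INTER_CUBIC),cv2.COLOR_RGB2BGR))
```

```text
2.75 [ 0.32 -0.2   2.31  0.22  0.53  1.18]
4.025 [ 0.25 -0.19  2.55  1.59  0.21 -0.23]
43 [[0.26, -0.01, 2.65, 2.43, 0.3, -1.09], [0.25, 0.23, 2.62, 2.69, 0.48, -1.39], [0.25, 0.22, 2.61, 2.68, 0.46, -1.36], [0.24, 0.18, 2.59, 2.6, 0.41, -1.3], [0.25, 0.02, 2.56, 2.27, 0.27, -0.94], [0.21, -0.01, 2.48, 1.75, 0.23, -0.44], [0.15, 0.05, 2.34, 1.42, 0.27, -0.14]]
46 [None, [0.23, 0.28, 2.66, 2.73, 0.61, -1.46], [0.24, 0.27, 2.64, 2.73, 0.58, -1.44], [0.23, 0.22, 2.62, 2.67, 0.53, -1.39], [0.23, 0.05, 2.6, 2.46, 0.36, -1.14], [0.19, 0.0, 2.51, 2.07, 0.29, -0.77], [0.14, 0.06, 2.37, 1.73, 0.29, -0.46]]
49 [None, None, None, [0.21, 0.28, 2.65, 2.72, 0.66, -1.45], [0.21, 0.09, 2.63, 2.57, 0.47, -1.27], [0.17, 0.03, 2.54, 2.28, 0.37, -0.99], [0.12, 0.08, 2.4, 1.99, 0.35, -0.73]]
```

View pics/s1.png

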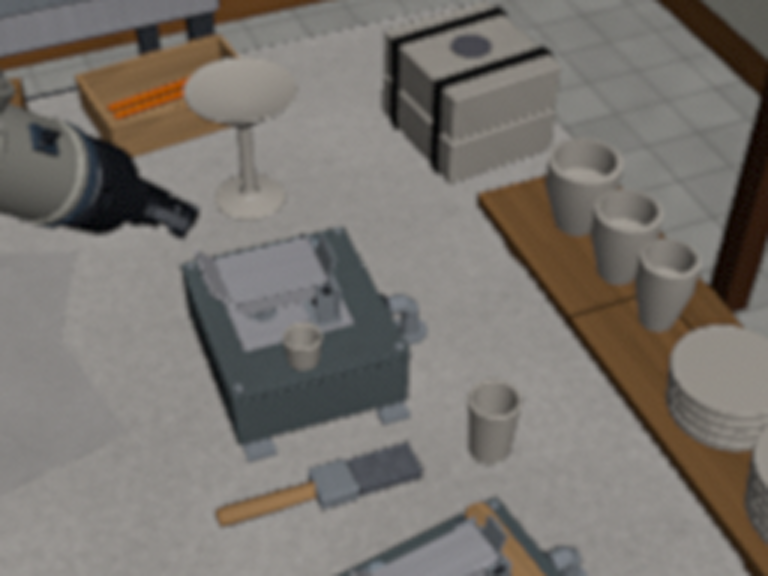

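The tool leans in front of the box at (180,215) and clears everything, and the guard is shut. Next I hook in under the lip and feel for contact.

```bash
cat >> h.py <<'E'
R43=ori(np.radians(43),.6,1)
H=np.array([.025,0,.127]);RID=np.array([-.067,0,.132])
def go(p,v=.06,R=R43): bot.servo_line(tcp(p,R),q(R),v)
def wf(): return RB.T@np.array(get_obs()["wrist_force"])
def arc(p0,th):
    r=RID-H;c,s=np.cos(th),np.sin(th)
    return H+np.array([c*r[0]+s*r[2],0,-s*r[0]+c*r[2]])+(np.asarray(p0)-RID)
def snap(n,c0=(130,386),r0=(60,252)):
    c=vision.read_camera("side");cv2.imwrite(f"pics/{n}.png",cv2.cvtColor(cv2.resize(c["frame"][r0[0]:r0[1],c0[0]:c0[1]],(768,576),interpolation=cv2.INTER_CUBIC),cv2.COLOR_RGB2BGR))
E
python3 - <<'E'
from h import *
go((-.115,-.008,.15),.1,R43);go((-.090,0,.102),.06);go((-.073,0,.105),.05)
bot.dwell(.2);f0=wf();print("f0",f0.round(2))
p=np.array([-.073,0,.105])
while p[2]<.138:
    p[2]+=.002;go(p,.03);d=wf()-f0
    if np.linalg.norm(d)>.6: break
print("contact",p,d.round(2))
for th in np.radians([5,10,15,20,25,30]):
    go(arc(p,th),.06);d=wf()-f0;print(np.degrees(th).round(),d.round(2))
    if np.linalg.norm(d)>6:break
np.save("p0.npy",np.r_[p,f0]);snap("s2");print(get_obs()["time_s"])
E
```

```text
f0 [-0.98 -0.78 -0.58]
contact [-0.073  0.     0.107] [-0.31  0.42  0.62]
5.0 [ 0.17 -0.08  0.97]
10.0 [ 0.82 -1.57  0.6 ]
15.0 [ 0.37 -1.3   0.66]
20.0 [ 0.46 -0.49 -0.07]
25.0 [ 0.45 -0.83 -0.76]
30.0 [-0.38 -1.13 -0.16]
8.7417
```

View pics/s2.png

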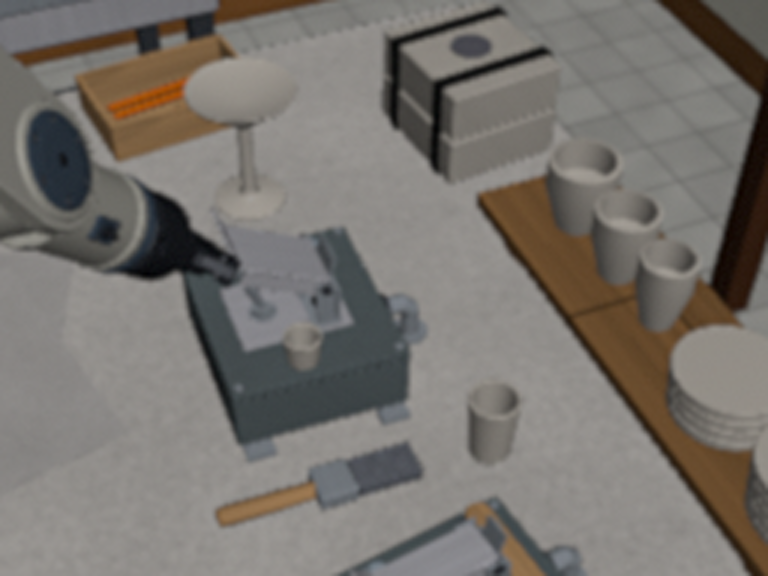

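The guard rides up on the fingertip at (235,268), with the toggle visible at (262,300). Continuing along the arc.

Run:
```python
from h import *
a=np.load("p0.npy");p,f0=a[:3],a[3:]
for th in range(36,98,6):
    P=arc(p,np.radians(th));go(P,.07);d=wf()-f0;print(th,d.round(2))
    if np.linalg.norm(d)>7:print("stop");break
bot.dwell(.2);print((wf()-f0).round(2),P);snap("s3");print(get_obs()["time_s"],np.round(get_obs()["joint_pos"],2))
```

```text
36 [0.34 0.53 0.21]
42 [ 1.53  1.35 -0.2 ]
48 [-0.47  0.91  0.22]
54 [ 0.6  -0.33  0.63]
60 [-0.13  0.53  0.25]
66 [0.6  0.23 0.68]
72 [1.2  1.94 0.61]
78 [-0.16  0.4   0.85]
84 [0.52 0.14 0.85]
90 [1.25 0.76 1.19]
96 [ 0.77  0.86 -0.08]
[ 0.84 -0.    0.69] [0.03358923 0.         0.19297337]
12.2 [ 0.15  0.1   2.34  1.61  0.27 -0.34]
```

View pics/s3.png

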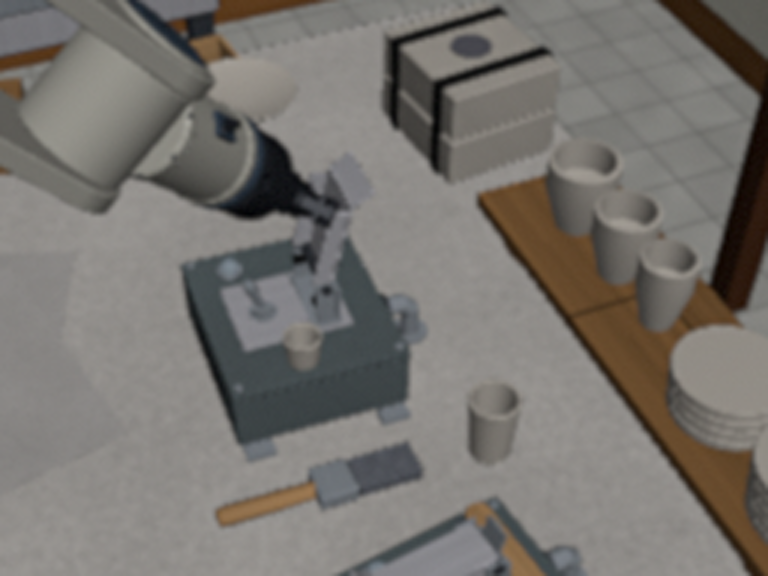

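The guard is up at about (335,215), near its stop, and the toggle at (258,298) still leans to the front. I'll nudge the guard fully open, then push the toggle.

Run:
```python
from h import *
a=np.load("p0.npy");f0=a[3:]
P=np.array([.0336,0,.193])
for i in range(4):
    P[0]+=.002;go(P,.04);d=wf()-f0
    if d[0]<-3 or np.linalg.norm(d)>4:break
print("nudge",P,d.round(2))
go((.0,0,.21),.1);go((-.088,0,.16),.15);go((-.088,0,.106),.08)
bot.dwell(.2);f1=wf();p=np.array([-.088,0,.106])
go((-.064,0,.106),.06);p[0]=-.064
while p[0]<-.0365:
    p[0]+=.002;go(p,.03);bot.dwell(.05);d=wf()-f1;print(p[0].round(3),d.round(1))
    if np.linalg.norm(d)>6:print("stop");break
go((-.088,0,.115),.08)
snap("s4",(170,298),(100,196));print(get_obs()["time_s"])
```

```text
nudge [0.0416 0.     0.193 ] [-5.37 -2.04  3.2 ]
-0.062 [ 0.2 -0.4 -0.1]
-0.06 [ 0.5 -1.   0.1]
-0.058 [0.8 0.  0.1]
-0.056 [0.  0.7 0.4]
-0.054 [-1.4  0.1  0.4]
-0.052 [-1.2 -2.3  0.9]
-0.05 [ 0.2 -1.6  0.1]
-0.048 [-0.1 -0.1  0.5]
-0.046 [ 1.1 -0.2 -0.4]
-0.044 [0.7 0.  0.1]
-0.042 [ 0.4 -1.2 -0.1]
-0.04 [-0.3 -0.9 -1.2]
-0.038 [0.6 0.1 0.3]
-0.036 [-0.2 -0.2  0.2]
21.3583
```

View pics/s4.png

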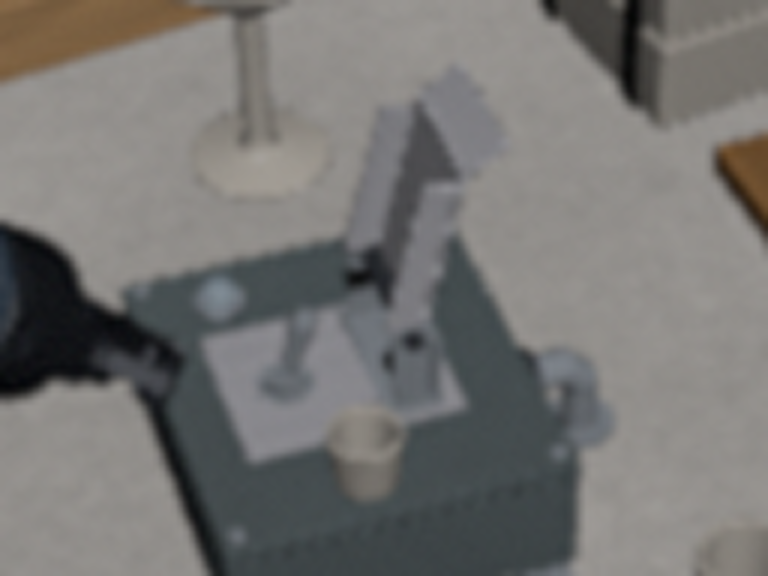

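The toggle at (300,320)–(285,380) now leans to the back, so it is on, and the guard stands at its open stop. Now I check that numerically, go behind the lip and tip the guard forward until it falls shut.

Run:
```python
from h import *
s=np.load("pics/side0.npz")
for n,b in(("off",-.044),("on",-.016)): print(n,((proj(s,W((b,0,.126)))-[170,100])*6).round())
go((-.095,0,.24),.15)
for L,az,p in((30,.6,(-.06,0,.30)),(0,0,(.11,0,.315))):
    R=ori(np.radians(L),az,1);bot.reach(tcp(p,R),q(R));o=get_obs();print(o["time_s"],np.round(o["joint_pos"],2))
go((.11,0,.207),.1,R);bot.dwell(.2);f0=wf()
go((.096,0,.207),.06,R)
for b in np.arange(.092,.029,-.004):
    go((b,0,.207),.06,R);d=wf()-f0;print(b.round(3),d.round(1),end=";")
    if np.linalg.norm(d)>7:print("stop");break
print(get_obs()["time_s"]);bot.dwell(.4)
go((.06,0,.22),.1,R);go((.09,0,.32),.15,R)
snap("s5");print(get_obs()["time_s"])
```

```text
off [250. 321.]
on [306. 308.]
24.475 [ 0.3  -0.23  2.22  0.21  0.66  1.19]
25.2333 [0.27 0.29 1.54 0.   1.31 1.89]
0.092 [ 0.8 -0.4  0.2];0.088 [ 0.3 -0.6 -0. ];0.084 [-0.3 -0.  -0. ];0.08 [-0.1 -0.2 -0.2];0.076 [ 0.5 -0.  -1.2];0.072 [ 0.  -0.3 -0.2];0.068 [ 0.3 -0.1  0.1];0.064 [1.1 1.2 0.2];0.06 [-0.4  0.3  0.3];0.056 [-0.1  0.6  0.8];0.052 [0.6 0.8 0.2];0.048 [1.1 0.  0.6];0.044 [ 0.5  0.4 -0.5];0.04 [ 0.2 -0.4 -0.5];0.036 [ 0.1  0.  -0. ];0.032 [0.1 0.1 0.7];31.05
32.8083
```

View pics/s5.png

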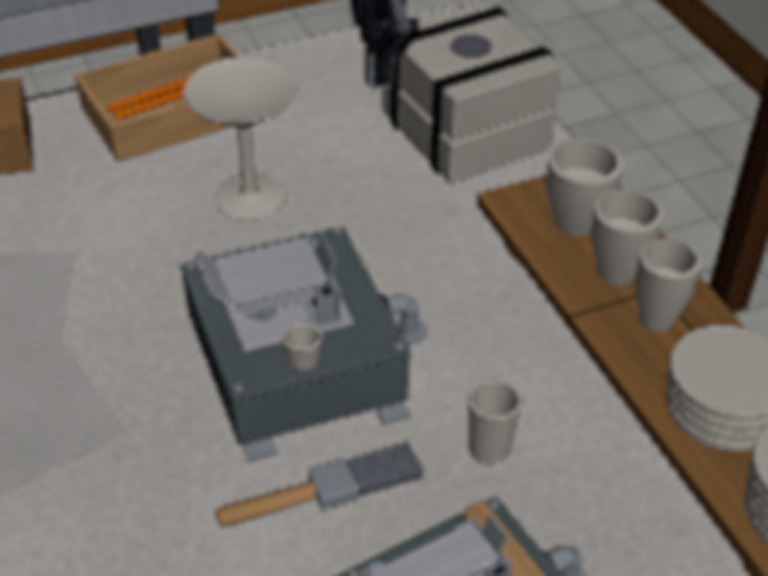

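The guard lies shut again at (270,270), with the same outline as at the start. The cup, beaker, brush and goblet haven't moved, and the gripper is clear above. The toggle tip had been seen at about (303,318), matching "on" (306,308).

```bash
python3 -c "
from workcell import *
print(hand_in())"
```

```text
the job is handed in; nothing more can be done
None
```

The kiln is on: I lifted the guard, pushed the toggle to the back and let the guard fall shut again, with none of the loose things in view moved, and handed the job in at about 33 s of the 58 s allowed; no verdict came back.

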